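# Push the carrier of painted pieces down the drying lane

## Robot

A 6-joint arm with a two-finger parallel gripper is mounted at the origin on the work surface. World frame = base frame: x ahead of the robot, y to its left, z up, the work surface at z = 0. Lengths are in m, angles in degrees, forces in N, time in s.
With the tool pointing down it reaches from about 0.375 to 0.925 m from the base axis. Payload 5.7 kg.
Tool frame: the origin (TCP) lies on the centre line of the jaws, within the pads' length; the fingertips stand 8 mm ahead of it and the grasp point (between the pads) lies 11 mm behind it; z points along the fingers, y is the direction in which the jaws open and shut (so a half turn about z gives the same grasp; the last joint's range is limited). The gripper opens to 88 mm and grips with 3 to 60 N. Pads are 20 mm wide; open, the fingers measure 115 mm over their backs; the gripper's body (75 mm by 178 mm) begins 61 mm behind the grasp point.
Start: joints at [-80.735, 20.558, 86.54, -0, 72.909, -6.595], TCP at [0.164, -0.577, 0.197] pointing down, gripper open.
Joint ranges: [-170.27, 170.27], [-57.76, 135], [12.27, 136.19], [-55.21, 235.2], [11.17, 155.16], [-170.74, 170.74]. Speed limits (degrees/s): [136.94, 136.94, 180, 180, 180, 180].

## Interface

Orientations are given as a 3x3 rotation matrix whose columns are the frame's x, y, z axes.
In Python, from station import robot gives the robot as it stands.
- The arm moves only by the shell command python3 -m pendant 'ROWS' [OPENING] [FORCE]. ROWS is JSON, one flat list of numbers, 4 for each row, row after row: the shift along the tool's x, y, z in cm, then the turn about the tool's z in rad. In form: [tx, ty, tz, roll, tx, ty, tz, roll, ...]. A call has 1 to 12 rows; each row shifts and turns the commanded pose from where the row before left it, along the tool's axes as they then stand; what a row does not reach is not made up. A row lasts 1/10 s, in which the tool goes at most 50 mm and 8.59 degrees, less where a joint would pass 70% of its speed; a pose out of reach is approached as far as the arm can. A call with a gripper value outside its range is refused whole. OPENING is the finger opening in cm, from 0 to 8.78, set as the call begins (- or left out, the last holds). The fingers move at their own pace and stop on an object; FORCE is the grip in N (left out, the last holds). Time passes only in rows, so rows that do not move let the fingers close. It gives the time, the measured TCP pose, the force and the opening at its end, in the units of the state.
- robot.sense(): the state, without advancing time (a new reading comes with each control period).
- robot.snapshot(name): name is "side" or "top" or "wrist"; returns a dict with "pixels" (480x640x3 uint8, red, green, blue), "fovy" (degrees; the focal length in pixels is half the picture's height over the tangent of half this angle, whatever the lens; pixels are square), "cx", "cy" (the principal point, pixels), "pose" (4x4, takes a point from camera to world coordinates); the wrist camera has in their place "hand_eye" (4x4, takes a point from camera to tool coordinates, whose origin is the TCP and whose axes are the flange's). Camera axes: x right, y down, z forward; pixel columns grow to the right and rows downward; lengths in m; the calibration is good to about 2 mm. The wrist camera is an equidistant fisheye: a pixel r from the principal point sees the ray r / f radians off the axis. A picture is of the moment at which its call begins: read the wrist's pose just before it. There is no depth.
- robot.job_done(): hands the job in, once; it reports no verdict.
The state is a dict: "clock": time; "q": joint angles; "qd": joint speeds; "effort": joint torques, N m; "ee_pos": TCP position; "ee_rot": TCP orientation; "contact_force": force on the tool from outside, world axes, zero at the start; "moment": the same for the moment, N m; "opening": finger opening in m.
Only numpy, scipy, OpenCV 4.12 (cv2) and the standard library are available. Lean on these libraries where they do the work, as an engineer would, in place of code of your own. Each camera call takes 0.05 s, during which the arm holds its last target.

## Task

Push the plywood carrier of freshly painted pieces down the lane between the two low metal rails until its front is home against the dark wooden stop at the far end, sitting square in the lane. On the way nothing may ever touch the rails (neither the carrier nor the robot), the painted pieces on top must not be touched, and the carrier must stay flat on the board - push it, never lift or tip it. Leave the jars, brush and other things around it where they are, and finish clear of everything.

Things in the scene. Friction and masses are not known exactly. Their poses are not given: they have to be found in the camera images.
- lane: Fixed grey drying board, 480 (x) x 260 (y) x 12 mm, flat on the table, top at z = 0.012; the lane lies on its half x > 0, the half x < 0 is a bare apron. Origin: on the table under the centre of the lane's mouth, the middle of the board. x points along the lane from mouth to stop (from the robot's left to its right, world -y, turned up to 0.35 rad either way), y to the left of travel, z up.
- rail_left: Left metal rail, lane x = 0 to 0.200, lane y = +0.051 to +0.063: 200 mm long, 12 wide, 14 high above the board (top at world z = 0.026). The lane between the rails is 102 mm wide. Origin: centre of the width of its underside, at the mouth end. Never to be touched.
- rail_right: Right metal rail (lane y = -0.063 to -0.051), same size: 200 x 12 x 14 mm. Origin: centre of the width of its underside, at the mouth end. Never to be touched.
- lane_stop (a point): Middle of the near face of the dark wooden stop across the lane's end, at the level of the board's top (lane x = 0.200, y = 0). The stop is 126 mm wide, 22 mm thick, 30 mm high above the board, fixed. The stop may be touched.
- box: The carrier: loose solid plywood box, 110 (own x) x 84 (own y) x 55 mm, 0.35 to 0.7 kg. Origin: centre of its underside, at z = 0.012; its top at z = 0.067. It starts on the apron, its centre 85 to 115 mm before the mouth, up to 45 mm to either side of the lane's centre line, turned up to 0.3 rad, its x end to the mouth. It slides with friction, no rolling. Home: origin at lane x = 0.145, y = 0.
- pieces: Six red painted drop-shaped pieces, 21 mm diameter and 31 mm high, standing fixed on top of the carrier in a 3 x 2 block of 81 x 53 mm about its centre; their tops are 86 mm above the carrier's underside (world z = 0.098). Origin: centre of the carrier's top face. Not to be touched.
- pot: Small closed red paint jar with a white cap, 44 mm diameter, 50 mm high, standing on the grey board beside the left rail. Origin: centre of its underside. Bystander.
- sander: Cork sanding block, 60 x 36 x 28 mm, on the grey board beside the left rail near the stop. Origin: centre of its underside. Bystander.
- brush: Flat brush with dark wooden handle, 170 mm long, lying on the grey board beside the right rail, roughly parallel to it. Origin: middle of its underside. Bystander.
- bowl: Brass-coloured bowl, 140 mm across, 65 mm high, on the table well to the right of the board. Origin: centre of its underside. Bystander.
- cup: Red cup, 72 mm across, 75 mm high, on the table far right of the board. Origin: centre of its underside. Bystander.
- can: Steel paint can with a plain white label, 80 mm diameter, 100 mm high, on the table far left. Origin: centre of its underside. Bystander.
- jar: Amber glass jar with black cap, 70 mm diameter, 85 mm high, on the table on the left. Origin: centre of its underside. Bystander.
Mind the look-alikes: they are no part of the job. There is more than one size of the box; the job needs the smaller.

How it is judged (in metres and radians):
On the way:
1. the carrier's front is in the lane, between the rails (x of box in the frame of lane above -0.03 m and y of box in the frame of lane between -0.012 and 0.012 m).
At the end, for the whole second after the job is handed in: The carrier lies flat and at rest in the lane, its front within 9 mm of the stop, within 10 mm of the lane's centre line and within 0.10 rad of its direction (x of box in the frame of lane between 0.136 and 0.15 m and y of box in the frame of lane between -0.01 and 0.01 m and z of box in the frame of lane below 0.016 m and angle between the x axis of box and the x axis of lane, either way round below 0.1 rad and angle between box's own z axis and vertical below 0.05 rad and linear speed of box below 0.01 m/s); the robot touches nothing.
It fails at once if something (carrier, robot or another thing) touched a rail (contact force between anything else and rail_left above 0.3 N or contact force between anything else and rail_right above 0.3 N).
It fails at once if the robot touched the painted pieces (contact force between any of the fingers, the arm and pieces above 0.3 N).
It fails at once if the carrier was lifted more than 8 mm off the board, or tipped more than 0.15 rad (z of box in the frame of lane above 0.02 m or angle between box's own z axis and vertical above 0.15 rad).
It fails at once if another thing was moved by more than 15 mm (distance of any of pot, sander, brush, bowl, cup, can, jar from where it was at the start of the episode above 0.015 m).
It also fails if it takes over 69 s, if anything falls off the work surface, if the arm or the gripper's body presses on something with over 40 N, if the wrist force passes 120 N, or if a joint passes its speed limit or range.

## Working session

There is one attempt and no reset: what is moved stays moved. The work goes in short steps, Python scripts to look and compute and a shell command to move; the robot and the scene stay as the last step left them, time stands still between calls to the robot, and variables do not carry over. Pictures are saved under pics/ and viewed, and the job is handed in when it is done.

```bash
ls; mkdir -p pics
python3 - <<'E'
from station import robot
import cv2
print(robot.sense())
for n in("top","side","wrist"):
    s=robot.snapshot(n); cv2.imwrite(f"pics/{n}0.png",s["pixels"][:,:,::-1]); print({k:v for k,v in s.items() if k!="pixels"})
E
```

```text
pics
{'clock': 0.0, 'q': array([-8.07354179e+01,  2.05961503e+01,  8.65993722e+01, -5.65014859e-04,
        7.29064867e+01, -6.59502931e+00]), 'qd': array([-0.00834869,  0.01600475, -0.02321896, -0.00924207,  0.0293751 ,
       -0.05437407]), 'effort': array([-4.12926943e-05, -5.15382385e+01, -2.70726156e+01,  6.70321332e-02,
        3.49412137e-02, -1.28855404e-04]), 'ee_pos': array([ 0.16383637, -0.57643871,  0.19612561]), 'ee_rot': array([[ 9.61933422e-01,  2.73283741e-01, -2.95935059e-04],
       [ 2.73283832e-01, -9.61931840e-01,  1.75565165e-03],
       [ 1.95121695e-04, -1.76969426e-03, -9.99998415e-01]]), 'contact_force': array([0.35122672, 0.70012653, 0.20564339]), 'moment': array([-0.02629118,  0.03472433, -0.0300517 ]), 'opening': 0.08813558855752172}
{'fovy': 47.073766092761176, 'cx': 307.2027076489274, 'cy': 230.60805404294192, 'pose': array([[ 0.00881181, -0.99722226,  0.07396019,  0.39585638],
       [-0.99967769, -0.01054625, -0.02309326,  0.0391644 ],
       [ 0.02380911, -0.07373286, -0.99699378,  1.78071761],
       [ 0.        ,  0.        ,  0.        ,  1.        ]])}
{'fovy': 46.676041731159714, 'cx': 311.94531742859857, 'cy': 236.49703852360412, 'pose': array([[-0.77836759, -0.45657452,  0.4309102 , -0.05151065],
       [-0.62769333,  0.57912815, -0.52020349,  0.68386996],
       [-0.01204057, -0.67538899, -0.73736337,  1.02962078],
       [ 0.        ,  0.        ,  0.        ,  1.        ]])}
{'fovy': 65.70646984690485, 'cx': 320.9931761474744, 'cy': 239.61624305545485, 'hand_eye': array([[-9.16205089e-04, -9.60346708e-01, -2.78807033e-01,
         7.68400859e-02],
       [ 9.99998154e-01, -1.35077470e-03,  1.36656753e-03,
        -1.83618557e-04],
       [-1.68898412e-03, -2.78805266e-01,  9.60346173e-01,
        -1.88156510e-01],
       [ 0.00000000e+00,  0.00000000e+00,  0.00000000e+00,
         1.00000000e+00]])}
```

View pics/top0.png

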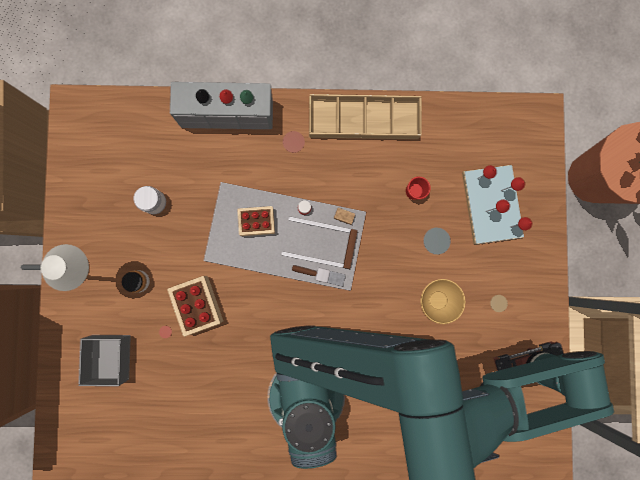

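View pics/side0.png

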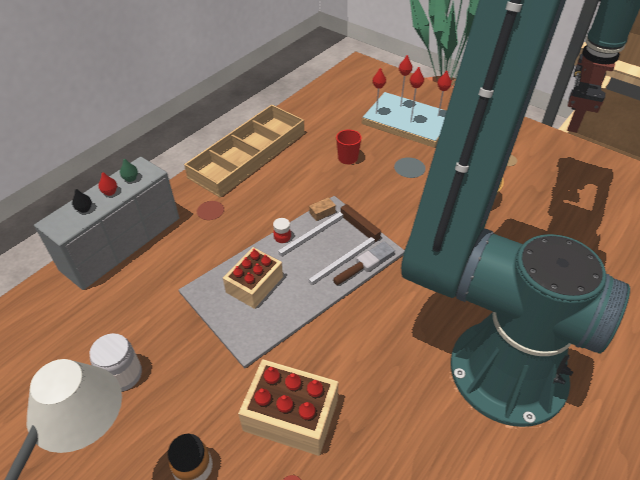

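View pics/wrist0.png

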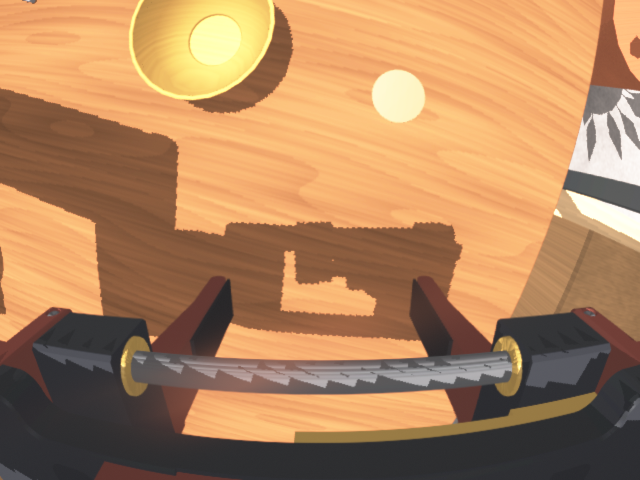

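```bash
cat > h.py <<'E'
from station import robot
import numpy as np, cv2
def shot(n,save=None):
    st=robot.sense(); s=robot.snapshot(n)
    f=240/np.tan(np.radians(s["fovy"]/2))
    if n=="wrist":
        T=np.eye(4);T[:3,:3]=st["ee_rot"];T[:3,3]=st["ee_pos"];P=T@s["hand_eye"]
    else:P=s["pose"]
    if save: cv2.imwrite(f"pics/{save}.png",s["pixels"][:,:,::-1])
    return dict(im=s["pixels"],f=f,c=(s["cx"],s["cy"]),P=P,fish=n=="wrist")
def pt(c,uv,z):
    uv=np.atleast_2d(np.asarray(uv,float)); a=(uv-np.array(c["c"]))/c["f"]
    if c["fish"]:
        r=np.linalg.norm(a,axis=1,keepdims=True)+1e-12; d=np.hstack([a/r*np.sin(r),np.cos(r)])
    else: d=np.hstack([a,np.ones((len(a),1))])
    d=d@c["P"][:3,:3].T; o=c["P"][:3,3]; t=(z-o[2])/d[:,2]
    return o+d*t[:,None]
def px(c,X):
    X=np.atleast_2d(X); p=(X-c["P"][:3,3])@c["P"][:3,:3]
    if c["fish"]:
        n=np.linalg.norm(p[:,:2],axis=1,keepdims=True); th=np.arctan2(n,p[:,2:]); return p[:,:2]/n*th*c["f"]+np.array(c["c"])
    return p[:,:2]/p[:,2:]*c["f"]+np.array(c["c"])
E
python3 - <<'E'
from h import *
for n,(x0,y0,x1,y1) in dict(top=(190,170,380,300),side=(170,180,420,370)).items():
    c=shot(n); k=800//(x1-x0); cv2.imwrite(f"pics/{n}c.png",cv2.resize(c["im"][y0:y1,x0:x1,::-1],None,fx=k,fy=k,interpolation=cv2.INTER_CUBIC)); print(k)
t=shot("top")
# coarse: board corners, box top corners
print(pt(t,[(221,183),(366,212),(351,290),(205,260)],.012).round(3))
print(pt(t,[(238,208),(273,207),(275,235),(240,237)],.067).round(3))
print(pt(t,[(289,219),(282,254)],.026).round(3), pt(t,[(195,305)],.08).round(3))
E
```

```text
4
3
[[ 0.678  0.278  0.012]
 [ 0.589 -0.192  0.012]
 [ 0.338 -0.144  0.012]
 [ 0.43   0.324  0.012]]
[[0.591 0.216 0.067]
 [0.596 0.107 0.067]
 [0.508 0.1   0.067]
 [0.501 0.208 0.067]]
[[0.563 0.057 0.026]
 [0.451 0.078 0.026]] [[0.291 0.34  0.08 ]]
```

View pics/topc.png

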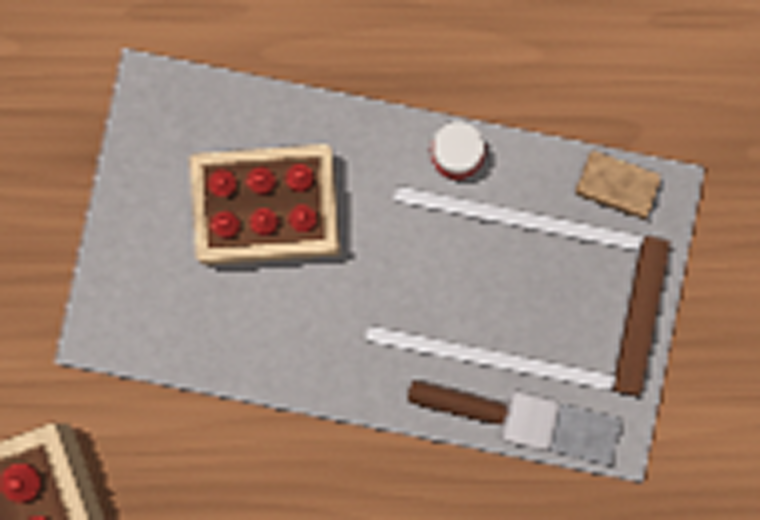

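View pics/sidec.png

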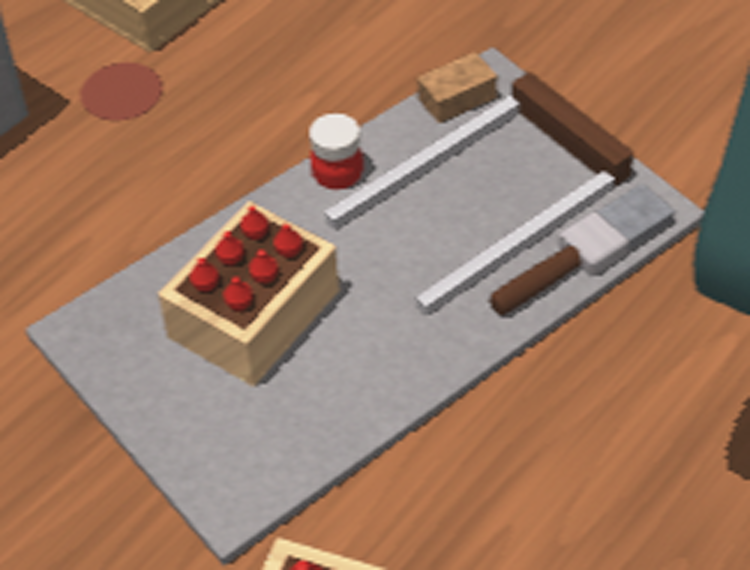

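```bash
python3 -m pendant '[2.85,-1.2,-0.85,0,2.85,-1.2,-0.85,0,2.85,-1.2,-0.85,0,2.85,-1.2,-0.85,0,2.85,-1.2,-0.85,0,2.85,-1.2,-0.85,0,2.85,-1.2,-0.85,0,2.85,-1.2,-0.85,0,2.85,-1.2,-0.85,0,2.85,-1.2,-0.85,0,2.85,-1.2,-0.85,0,2.85,-1.2,-0.85,0]' 6.0
python3 - <<'E'
from h import *
t=shot("top"); s=shot("side")
def fit(c,mask,z):
    cs,_=cv2.findContours(mask,cv2.RETR_EXTERNAL,cv2.CHAIN_APPROX_NONE); k=max(cs,key=cv2.contourArea)
    return k
for n,c in(("top",t),("side",s)):
    hsv=cv2.cvtColor(c["im"],cv2.COLOR_RGB2HSV)
    roi=np.zeros((480,640),np.uint8)
    poly=px(c,np.array([[.72,.32,.012],[.62,-.22,.012],[.30,-.17,.012],[.40,.36,.012]])).astype(np.int32); cv2.fillPoly(roi,[poly],255)
    m=cv2.inRange(hsv,(0,0,60),(180,40,255))&roi
    m=cv2.morphologyEx(m,cv2.MORPH_CLOSE,np.ones((3,3)))
    k=fit(c,m,.012); w=pt(c,cv2.convexHull(k)[:,0,:],.012)
    r=cv2.minAreaRect((w[:,:2]*1000).astype(np.float32)); print(n,"board",r)
E
```

```text
clock: 1.5
ee_pos: [0.4544, -0.3442, 0.2993]
ee_rot: [[0.962, 0.273, -0.0], [0.273, -0.962, 0.0], [-0.0, -0.0, -1.0]]
contact_force: [0.7, -1.5, -0.2]
opening: 0.0601
top board ((509.6125793457031, 69.32887268066406), (478.06903076171875, 259.060302734375), 79.03477478027344)
side board ((519.5760498046875, 70.80830383300781), (486.30621337890625, 302.786865234375), 77.43473815917969)
```

```bash
python3 -m pendant '[0,0,0,0.117,0,0,0,0.117,0,0,0,0.117,0,0,0,0.117,-0.8,-3,0,0,-0.8,-3,0,0,-0.8,-3,0,0,-0.8,-3,0,0,-0.8,-3,0,0,-0.8,-3,0,0,-0.8,-3,0,0,-0.8,-3,0,0]'
python3 -m pendant '[-1.1,-3,0,0,-1.1,-3,0,0,-1.1,-3,0,0,-1.1,-3,0,0,-1.1,-3,0,0,-1.1,-3,0,0,0,0,0,0]'
python3 - <<'E'
from h import *
w=shot("wrist","w1")
E
```

```text
clock: 2.8
ee_pos: [0.4356, -0.0968, 0.2987]
ee_rot: [[0.982, -0.191, -0.0], [-0.191, -0.982, -0.0], [-0.0, 0.0, -1.0]]
contact_force: [0.5, -1.3, 0.6]
opening: 0.06
clock: 3.5
ee_pos: [0.4046, 0.0941, 0.2988]
ee_rot: [[0.982, -0.187, -0.001], [-0.187, -0.982, 0.001], [-0.001, -0.001, -1.0]]
contact_force: [-0.2, 0.3, -0.1]
opening: 0.0598
```

View pics/w1.png

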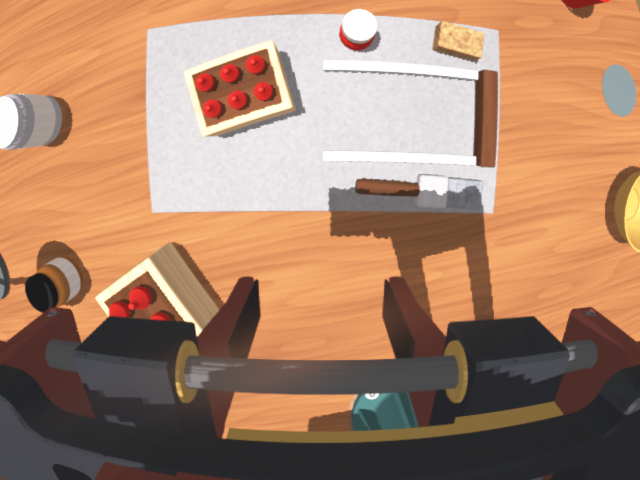

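```bash
cat >> h.py <<'E'
import json
def rect(c,m,z,mm=1000):
    cs,_=cv2.findContours(m,cv2.RETR_EXTERNAL,cv2.CHAIN_APPROX_NONE); k=max(cs,key=cv2.contourArea)
    w=pt(c,k[:,0,:],z)[:,:2]; return w,cv2.minAreaRect((w*1000).astype(np.float32))
E
python3 - <<'E'
from h import *
w=shot("wrist"); hsv=cv2.cvtColor(w["im"],cv2.COLOR_RGB2HSV)
for p in[(360,68),(200,100),(245,55),(235,110),(250,150),(360,157),(195,70),(485,120),(270,50)]: print(p,hsv[p[1],p[0]])
g=cv2.resize(w["im"][0:225,140:510,::-1],None,fx=2.1,fy=2.1,interpolation=cv2.INTER_CUBIC); cv2.imwrite("pics/w1c.png",g)
E
```

```text
(360, 68) [  0   0 255]
(200, 100) [ 10 142 140]
(245, 55) [ 20  89 251]
(235, 110) [  7 163 144]
(250, 150) [173   4 241]
(360, 157) [  0   0 255]
(195, 70) [ 29  25 255]
(485, 120) [ 11 146 154]
(270, 50) [ 29  27 255]
```

View pics/w1c.png

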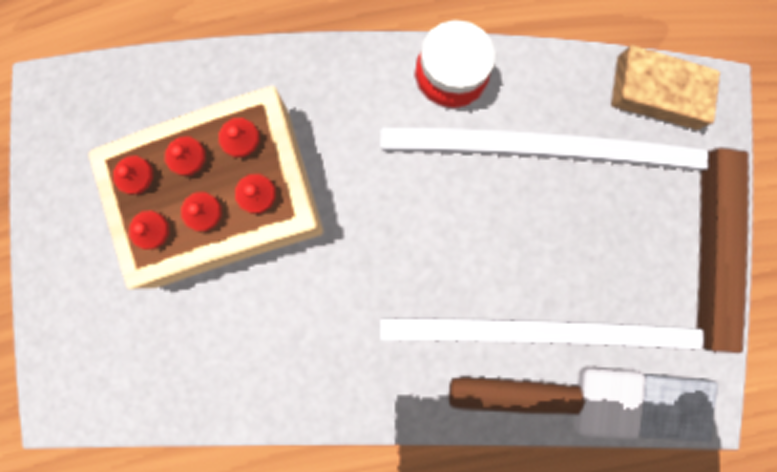

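```bash
cat >> h.py <<'E'
def obs(c,dbg=None):
    hsv=cv2.cvtColor(c["im"],cv2.COLOR_RGB2HSV)
    R=[]
    m=cv2.inRange(hsv,(0,0,253),(180,6,255))
    n,lab,st,ce=cv2.connectedComponentsWithStats(m)
    for i in range(1,n):
        if st[i,4]>400 and st[i,2]>4*st[i,3]:
            w,r=rect(c,(lab==i).astype(np.uint8),.026); (cx,cy),(a,b),an=r
            R.append(w)
    # box rim
    mb=cv2.inRange(hsv,(16,15,215),(36,130,255)); n,lab,st,ce=cv2.connectedComponentsWithStats(mb)
    best=None
    for i in range(1,n):
        w,r=rect(c,(lab==i).astype(np.uint8),.067); d=np.linalg.norm(np.array(r[0])/1000-c.get("near",np.array([.54,.13])))
        if st[i,4]>150 and d<.12 and (best is None or st[i,4]>best[0]): best=(st[i,4],w,r)
    return R,best
E
python3 - <<'E'
from h import *
w=shot("wrist"); R,b=obs(w)
for r in R:
    q=cv2.minAreaRect((r*1000).astype(np.float32)); print(q, cv2.boxPoints(q).round(1).tolist())
print(b[0],b[2],cv2.boxPoints(b[2]).round(1).tolist())
E
```

```text
((547.3445434570312, -36.643882751464844), (197.15972900390625, 11.05673885345459), 79.09107971191406) [[523.2999877929688, -132.39999389648438], [534.0999755859375, -134.5], [571.4000244140625, 59.099998474121094], [560.5999755859375, 61.20000076293945]]
((435.2415466308594, -15.119354248046875), (197.32823181152344, 10.292776107788086), 79.08283233642578) [[411.5, -111.0], [421.6000061035156, -113.0], [459.0, 80.80000305175781], [448.8999938964844, 82.69999694824219]]
2258 ((553.939453125, 163.70010375976562), (84.18140411376953, 110.33375549316406), 4.99151611328125) [[507.20001220703125, 215.0], [516.7999877929688, 105.0999984741211], [600.7000122070312, 112.4000015258789], [591.0999755859375, 222.3000030517578]]
```

```bash
python3 -m pendant '[2.8,-1.1,0,0,2.8,-1.1,0,0,2.8,-1.1,0,0,2.8,-1.1,0,0,2.8,-1.1,0,0,2.8,-1.1,0,0,2.8,-1.1,0,0,2.8,-1.1,0,0,0,0,0,0,0,0,0,0]'
python3 - <<'E'
from h import *
w=shot("side","s1")
E
python3 -m pendant '[0,0,2.2,0,0,0,2.2,0,0,0,2.2,0,0,0,2.2,0,0,0,2.2,0,0,0,2.2,0,0,0,2.2,0,0,0,2.2,0,0,0,2.2,0,0,0,2.2,0,0,0,0,0,0,0,0,0]'
cat >> h.py <<'E'
O=np.array([.510,.0715]);LX=np.array([-.1893,-.9819]);LY=np.array([.9819,-.1893])
def lane(p): p=np.asarray(p)[...,:2]-O; return np.stack([p@LX,p@LY],-1)
def tcp():
    s=robot.sense(); a=np.degrees(np.arctan2(s["ee_rot"][1,0],s["ee_rot"][0,0]))
    print("tcp lane",lane(s["ee_pos"]).round(4),"z",s["ee_pos"][2].round(4),"tool x angle rel lane x",round((a+100.91+180)%360-180,2),"F",s["contact_force"].round(1),"t",s["clock"])
E
python3 -c "
from h import *
tcp()"
```

```text
clock: 4.65
ee_pos: [0.6426, 0.1339, 0.298]
ee_rot: [[0.981, -0.192, -0.002], [-0.192, -0.981, -0.001], [-0.002, 0.001, -1.0]]
contact_force: [-0.7, 1.3, 0.4]
opening: 0.0598
clock: 5.9
ee_pos: [0.6417, 0.1352, 0.0796]
ee_rot: [[0.982, -0.19, -0.001], [-0.19, -0.982, -0.0], [-0.001, 0.0, -1.0]]
contact_force: [-0.3, 0.4, 0.3]
opening: 0.0597
tcp lane [-0.0875  0.1173] z 0.0796 tool x angle rel lane x 89.93 F [-0.3  0.4  0.3] t 5.9
```

```bash
python3 -m pendant '[0,0,1.8,0,0,0,1.8,0,0,0,0,0,-1,0,0,0,-1,0,0,0,-0.5,0,0,0,-0.5,0,0,0,-0.5,0,0,0,-0.5,0,0,0,-0.5,0,0,0,-0.5,0,0,0]'
python3 -c "
from h import *
tcp()"
python3 -m pendant '[-0.3,0,0,0,-0.3,0,0,0,-0.3,0,0,0,0,0,0,0,0,0,0,0]'
python3 -c "
from h import *
tcp()
t=shot('top'); cv2.imwrite('pics/t2.png',cv2.resize(t['im'][170:300,190:380,::-1],None,fx=4,fy=4,interpolation=cv2.INTER_CUBIC))
t=shot('side'); cv2.imwrite('pics/s2.png',cv2.resize(t['im'][120:370,170:430,::-1],None,fx=2,fy=2,interpolation=cv2.INTER_CUBIC))
"
```

```text
clock: 7.0
ee_pos: [0.5929, 0.1453, 0.0429]
ee_rot: [[0.982, -0.19, -0.0], [-0.19, -0.982, 0.0], [-0.0, -0.0, -1.0]]
contact_force: [0.4, 0.6, -0.3]
opening: 0.0598
tcp lane [-0.0882  0.0675] z 0.0429 tool x angle rel lane x 89.95 F [ 0.4  0.6 -0.3] t 7.0
clock: 7.5
ee_pos: [0.5846, 0.147, 0.043]
ee_rot: [[0.982, -0.19, 0.0], [-0.19, -0.982, 0.0], [0.0, -0.0, -1.0]]
contact_force: [0.6, -0.7, -0.8]
opening: 0.06
tcp lane [-0.0882  0.059 ] z 0.043 tool x angle rel lane x 89.96 F [ 0.6 -0.7 -0.8] t 7.5
```

View pics/s2.png

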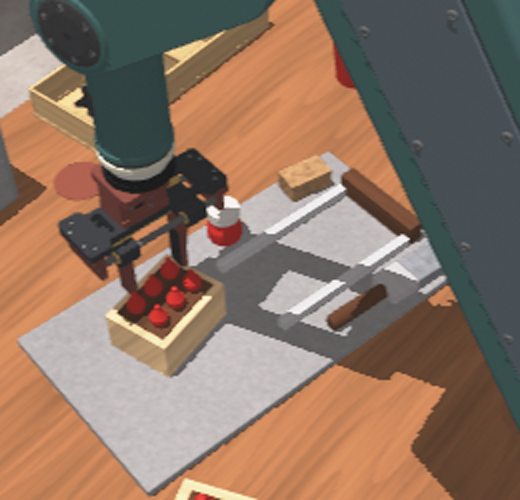

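View pics/t2.png

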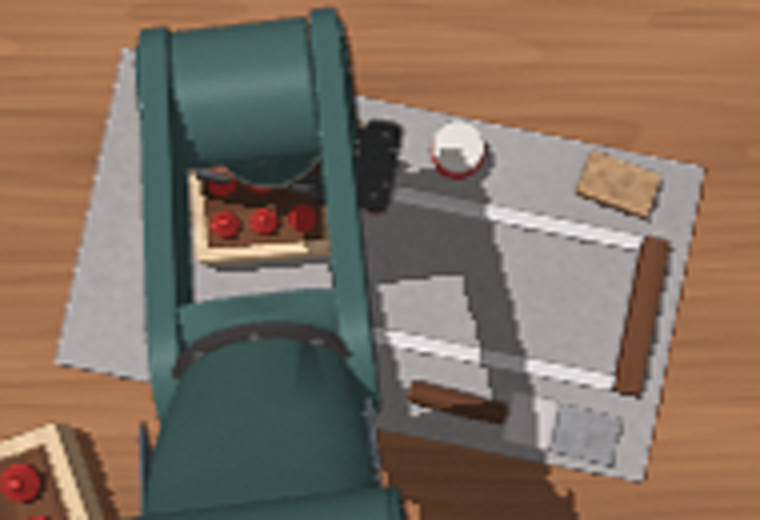

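```bash
python3 -c "
from h import *
t=shot('side'); cv2.imwrite('pics/s3.png',cv2.resize(t['im'][190:320,200:360,::-1],None,fx=5,fy=4.6,interpolation=cv2.INTER_CUBIC))
for y in(.049,): print(px(t,np.array([[*(O+x*LX+y*LY),.036] for x in(-.1315,-.045)])).round(1))
"
```

```text
[[235.8 278.9]
 [266.3 259.8]]
```

View pics/s3.png

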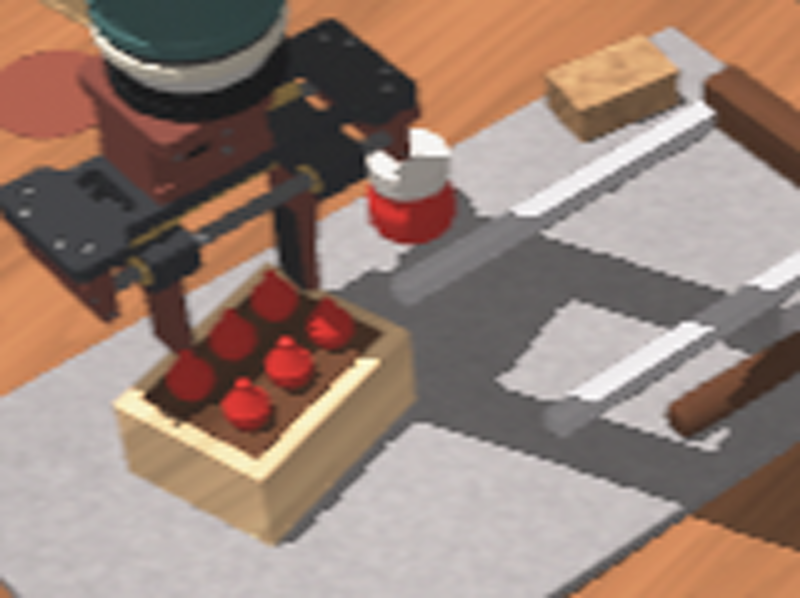

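```bash
python3 -m pendant '[-0.2,0,0,0,-0.2,0,0,0,-0.2,0,0,0,0,0,0,0,0,0,0,0]'
python3 -c "
from h import *
tcp()
t=shot('side'); cv2.imwrite('pics/s4.png',cv2.resize(t['im'][190:320,200:360,::-1],None,fx=5,fy=4.6,interpolation=cv2.INTER_CUBIC))
t=shot('top'); cv2.imwrite('pics/t4.png',cv2.resize(t['im'][190:260,220:320,::-1],None,fx=8,fy=8,interpolation=cv2.INTER_CUBIC))
"
```

```text
clock: 8.15
ee_pos: [0.5785, 0.1481, 0.0431]
ee_rot: [[0.982, -0.19, 0.0], [-0.19, -0.982, 0.0], [0.0, -0.0, -1.0]]
contact_force: [0.3, 0.1, -0.7]
opening: 0.06
tcp lane [-0.0882  0.0528] z 0.0431 tool x angle rel lane x 89.96 F [ 0.3  0.1 -0.7] t 8.15
```

View pics/s4.png

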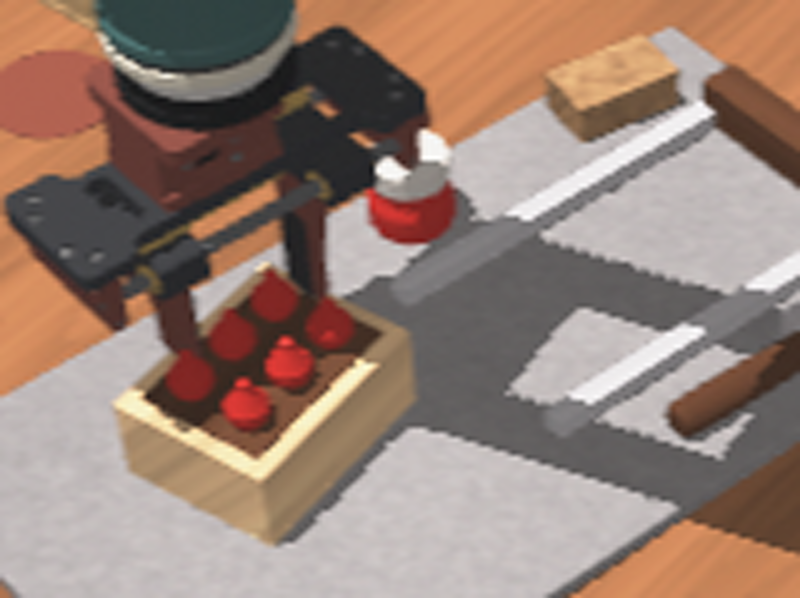

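View pics/t4.png

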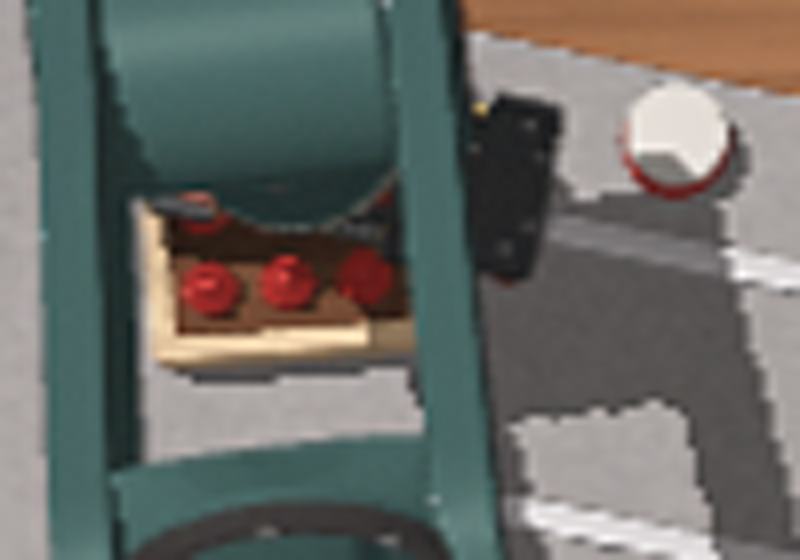

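```bash
python3 -c "
from h import *
t=shot('side')
P=pt(t,[(223,277),(253,293.3),(282.4,262.2),(253,247.6)],.067); print(lane(P).round(4), lane(P).mean(0))
P0=np.array([[507.2,215],[516.8,105.1],[600.7,112.4],[591.1,222.3]])/1000
P0=np.c_[P0,np.full(4,.067)]; print(px(t,P0).round(1), lane(P0).round(3))
"
```

```text
[[-0.1613  0.0494]
 [-0.1374 -0.0299]
 [-0.0357 -0.0028]
 [-0.0601  0.0761]] [-0.09862649  0.0232005 ]
[[251.9 294. ]
 [282.1 261.1]
 [252.6 245.7]
 [221.8 277. ]] [[-0.14  -0.03 ]
 [-0.034  0.   ]
 [-0.057  0.081]
 [-0.163  0.051]]
```

```bash
python3 -c "
from h import *
t=shot('side')
s=robot.sense();R=s['ee_rot'];p=s['ee_pos']
for yy in(-.0365,.0365):
  for zz in(.008,-.011,-.03,-.06):
    q=p+R@np.array([0,yy,zz]); print(yy,zz,q.round(3),lane(q).round(3),((px(t,q)[0]-[200,190])*[5,4.6]).round())
"
```

```text
-0.0365 0.008 [0.586 0.184 0.035] [-0.125  0.053] [187. 398.]
-0.0365 -0.011 [0.586 0.184 0.054] [-0.125  0.053] [182. 374.]
-0.0365 -0.03 [0.586 0.184 0.073] [-0.125  0.053] [177. 349.]
-0.0365 -0.06 [0.586 0.184 0.103] [-0.125  0.053] [169. 309.]
0.0365 0.008 [0.572 0.112 0.035] [-0.052  0.053] [315. 324.]
0.0365 -0.011 [0.572 0.112 0.054] [-0.052  0.053] [312. 300.]
0.0365 -0.03 [0.572 0.112 0.073] [-0.052  0.053] [309. 275.]
0.0365 -0.06 [0.572 0.112 0.103] [-0.052  0.053] [303. 235.]
```

```bash
python3 -c "
from h import *
t=shot('side'); cv2.imwrite('pics/s5.png',cv2.resize(t['im'][230:300,215:290,::-1],None,fx=8,fy=8,interpolation=cv2.INTER_NEAREST))
t=shot('wrist','w5')
"
```

```text
(no output)
```

View pics/s5.png

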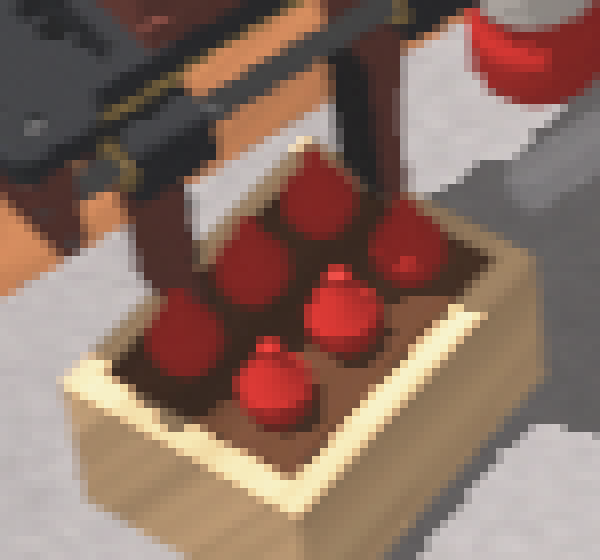

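View pics/w5.png

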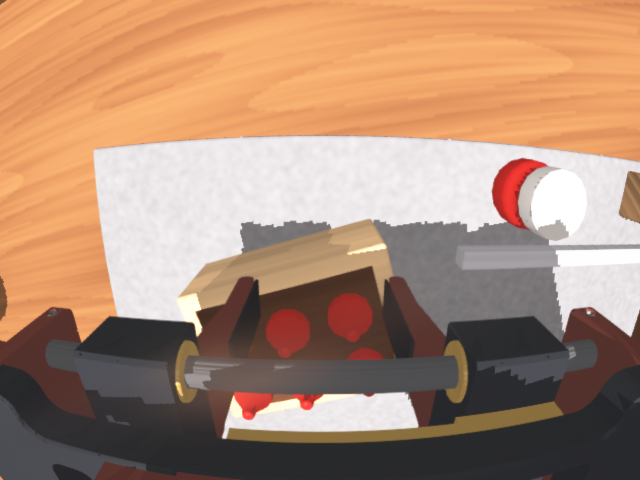

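```bash
python3 -c "
import cv2,numpy as np
a=cv2.imread('pics/w1.png')[250:420,170:450];b=cv2.imread('pics/w5.png')[250:420,170:450]
cv2.imwrite('pics/cmp.png',cv2.resize(np.vstack([a,b]),None,fx=1.7,fy=1.7))
"
```

```text
(no output)
```

View pics/cmp.png

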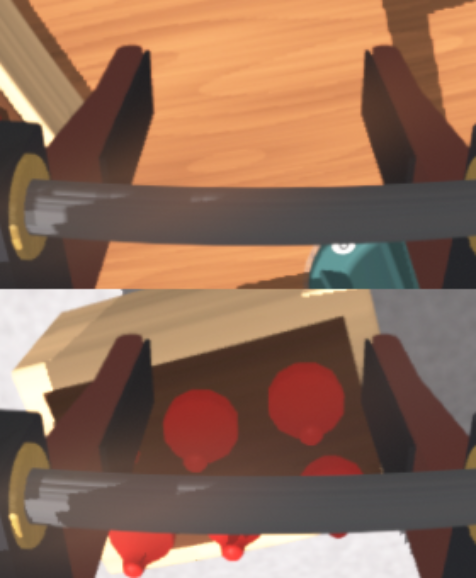

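```bash
python3 -c "
from h import *
s=robot.sense();w=shot('wrist')
print('rim',lane(pt(w,[(180,298),(385,245)],.067)).round(4),'foot',lane(pt(w,[(195,270),(370,220)],.012)).round(4))
print('rail end',lane(pt(w,[(458,247)],.026)).round(4))
# tool coords projections
for P in [(0,-.03,.008),(.01,-.03,.008),(-.01,-.03,.008),(-.01,-.04,.008),(.01,-.04,.008),(.01,-.03,-.03)]:
  q=s['ee_pos']+s['ee_rot']@np.array(P); print(P,px(w,q).round(0))
tcp(); print(s['q'],s['effort'])
"
```

```text
rim [[-0.1606  0.0511]
 [-0.0585  0.0794]] foot [[-0.171   0.0456]
 [-0.0584  0.0786]]
rail end [[-0.0052  0.0654]]
(0, -0.03, 0.008) [[269. 273.]]
(0.01, -0.03, 0.008) [[268. 257.]]
(-0.01, -0.03, 0.008) [[269. 289.]]
(-0.01, -0.04, 0.008) [[252. 289.]]
(0.01, -0.04, 0.008) [[250. 257.]]
(0.01, -0.03, -0.03) [[257. 283.]]
tcp lane [-0.0882  0.0529] z 0.043 tool x angle rel lane x 89.95 F [-0.1  0.9  0.5] t 8.5
[7.72803676e+00 3.01863387e+01 9.56180908e+01 7.79632583e-03
 5.41881064e+01 1.08678720e+02] [ 8.69756739e-03 -5.53964853e+01 -2.04185039e+01 -6.93118214e-03
 -7.37682986e-02 -3.56612634e-05]
```

```bash
python3 -m pendant '[0.5,0,0,0,0.5,0,0,0,1,0,0,0,1,0,0,0,1,0,0,0,1,0,0,0,1,0,0,0,1,0,0,0,1,0,0,0,1,0,0,0,0,0,0,0]'
python3 -c "
from h import *
tcp()
t=shot('side'); cv2.imwrite('pics/s6.png',cv2.resize(t['im'][150:300,180:340,::-1],None,fx=5,fy=4,interpolation=cv2.INTER_CUBIC))
s=robot.sense();R=s['ee_rot'];p=s['ee_pos']
for yy in(-.0365,.0365):
  for zz in(.008,-.011,-.03,-.072):
    q=p+R@np.array([0,yy,zz]); print(yy,zz,((px(t,q)[0]-[180,150])*[5,4]).round())
"
```

```text
clock: 9.6
ee_pos: [0.6688, 0.1307, 0.0431]
ee_rot: [[0.982, -0.19, 0.002], [-0.19, -0.982, 0.0], [0.001, -0.0, -1.0]]
contact_force: [0.5, -0.6, -0.2]
opening: 0.0596
tcp lane [-0.0881  0.1447] z 0.0431 tool x angle rel lane x 89.93 F [ 0.5 -0.6 -0.2] t 9.6
-0.0365 0.008 [177. 415.]
-0.0365 -0.011 [171. 394.]
-0.0365 -0.03 [165. 372.]
-0.0365 -0.072 [152. 322.]
0.0365 0.008 [303. 355.]
0.0365 -0.011 [299. 334.]
0.0365 -0.03 [294. 312.]
0.0365 -0.072 [285. 262.]
```

View pics/s6.png

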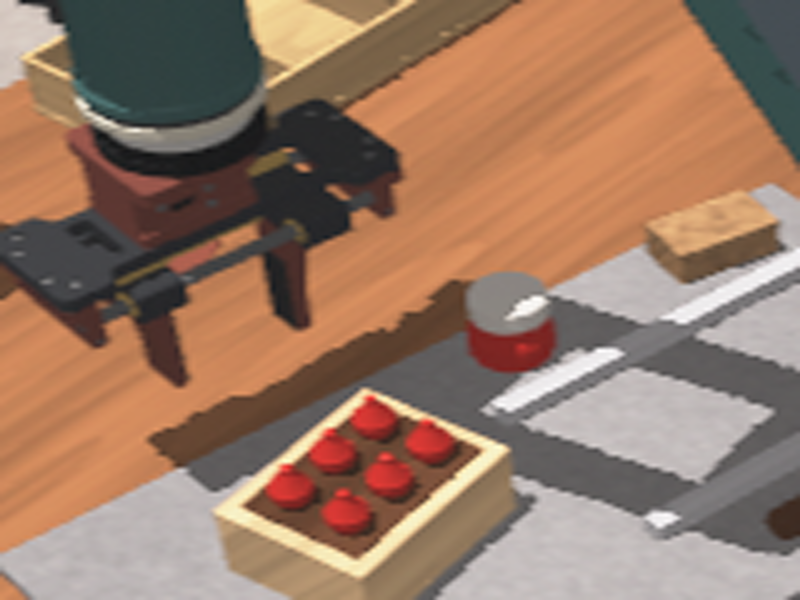

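```bash
python3 -c "
from h import *
s=robot.snapshot('wrist'); H=s['hand_eye']; f=240/np.tan(np.radians(s['fovy']/2))
print(robot.sense()['opening'])
for uv,yy in [((259.4,279.4),-.03),((260,314.7),-.03),((240,279),-.0435),((388.8,279.4),.03),((383,314.7),.03)]:
  a=(np.array(uv)-[s['cx'],s['cy']])/f; r=np.linalg.norm(a); d=np.r_[a/r*np.sin(r),np.cos(r)]; d=H[:3,:3]@d;o=H[:3,3]; print((o+d*(yy-o[1])/d[1]).round(4))
cv2.imwrite('pics/w6.png',s['pixels'][:,:,::-1])
"
```

```text
0.05989608081588183
[ 0.0088 -0.03   -0.0228]
[-0.0079 -0.03   -0.0277]
[ 0.0023 -0.0435 -0.0066]
[ 0.0144  0.03   -0.0366]
[-0.0076  0.03   -0.0286]
```

View pics/w6.png

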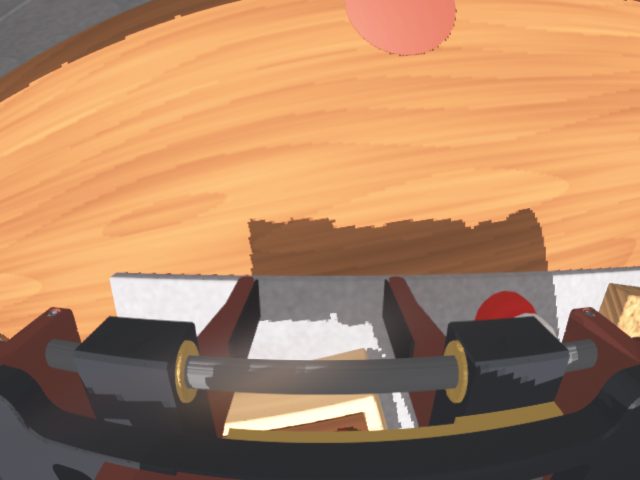

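```bash
python3 -m pendant '[0,-1.2,0,0,0,0,1.5,0,0,0,1.4,0,0,0,0,0,-1,0,0,0,-1,0,0,0,-1,0,0,0,-1,0,0,0,-0.5,0,0,0,-0.5,0,0,0,-0.5,0,0,0,0,0,0,0]'
python3 -c "
from h import *
tcp()
t=shot('side'); cv2.imwrite('pics/s7.png',cv2.resize(t['im'][170:320,180:340,::-1],None,fx=5,fy=4,interpolation=cv2.INTER_CUBIC))
w=shot('wrist','w7')
"
```

```text
clock: 10.9
ee_pos: [0.6152, 0.1533, 0.0143]
ee_rot: [[0.982, -0.19, 0.001], [-0.19, -0.982, 0.0], [0.001, -0.0, -1.0]]
contact_force: [-0.7, -0.0, 0.0]
opening: 0.06
tcp lane [-0.1003  0.0878] z 0.0143 tool x angle rel lane x 89.97 F [-0.7 -0.   0. ] t 10.9
```

View pics/s7.png

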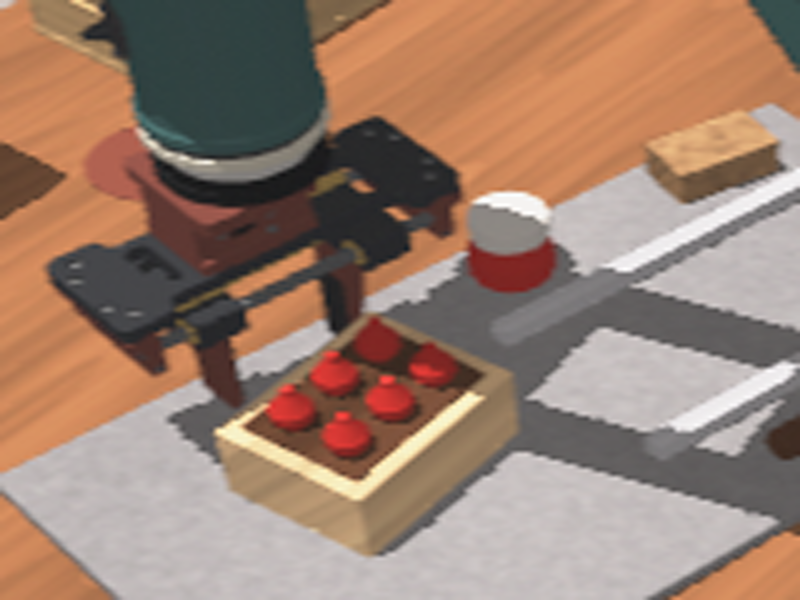

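View pics/w7.png

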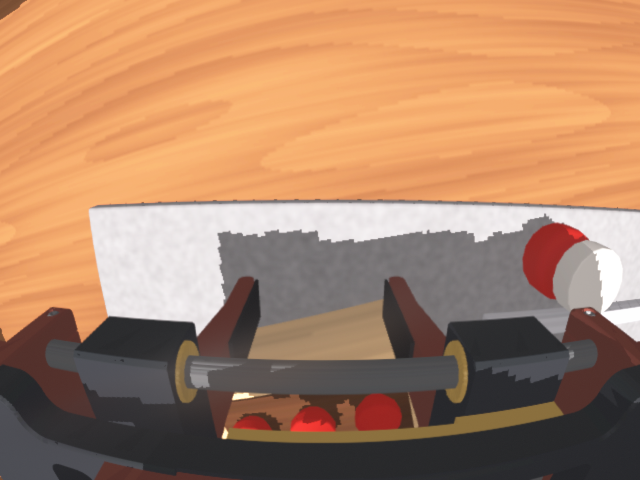

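```bash
python3 -c "
from h import *
t=shot('side'); s=robot.sense()
for y in(-.085,.085):
  for z in(-.06,-.08,-.1,-.12):
    q=s['ee_pos']+s['ee_rot']@np.array([0,y,z]); print(y,z,((px(t,q)[0]-[180,170])*[5,4]).round())
tt=shot('top'); print('pot',lane(pt(tt,[(304.5,207)],.062)))
w=shot('wrist');print('pot w',lane(pt(w,[(587,275)],.062)))
"
python3 -m pendant '[-0.4,0,0,0,-0.4,0,0,0,-0.4,0,0,0,-0.4,0,0,0,-0.4,0,0,0,0,0,0,0]'
python3 -c "
from h import *
tcp()
t=shot('side'); cv2.imwrite('pics/s8.png',cv2.resize(t['im'][170:320,180:340,::-1],None,fx=5,fy=4,interpolation=cv2.INTER_CUBIC))
"
```

```text
-0.085 -0.06 [119. 401.]
-0.085 -0.08 [112. 378.]
-0.085 -0.1 [105. 354.]
-0.085 -0.12 [ 97. 330.]
0.085 -0.06 [426. 254.]
0.085 -0.08 [423. 230.]
0.085 -0.1 [420. 206.]
0.085 -0.12 [417. 182.]
pot [[0.04529276 0.09789773]]
pot w [[0.03158293 0.10559009]]
clock: 11.75
ee_pos: [0.5946, 0.1573, 0.014]
ee_rot: [[0.982, -0.19, -0.001], [-0.19, -0.982, 0.0], [-0.001, -0.0, -1.0]]
contact_force: [0.8, -0.3, 0.2]
opening: 0.0603
tcp lane [-0.1002  0.0668] z 0.014 tool x angle rel lane x 89.96 F [ 0.8 -0.3  0.2] t 11.75
```

View pics/s8.png

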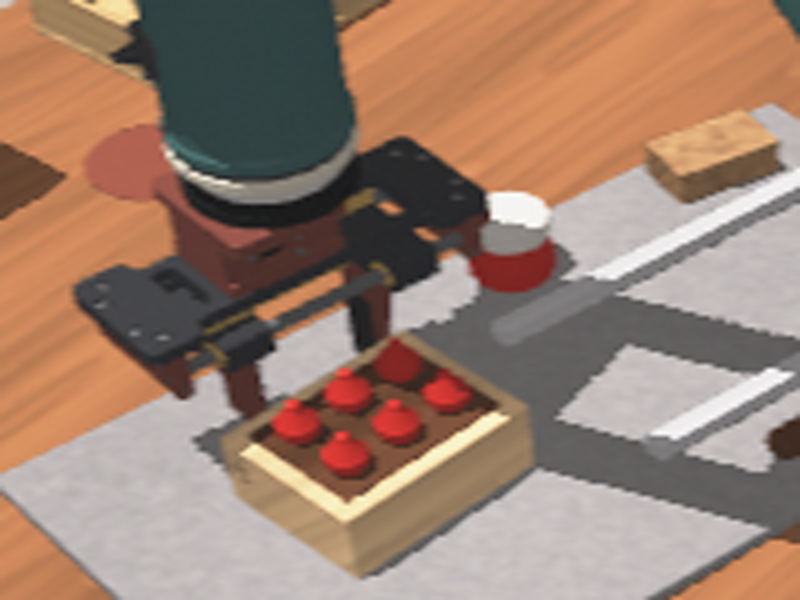

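```bash
python3 -m pendant '[-0.3,0,0,0,-0.3,0,0,0,-0.3,0,0,0,-0.3,0,0,0,-0.2,0,0,0,0,0,0,0,0,0,0,0]'
python3 -c "
from h import *
tcp()
t=shot('side'); cv2.imwrite('pics/s9.png',cv2.resize(t['im'][170:320,180:340,::-1],None,fx=5,fy=4,interpolation=cv2.INTER_CUBIC))
w=shot('wrist','w9')
"
```

```text
clock: 12.5
ee_pos: [0.5813, 0.1599, 0.0139]
ee_rot: [[0.982, -0.19, -0.001], [-0.19, -0.982, 0.0], [-0.001, -0.0, -1.0]]
contact_force: [0.5, 0.3, 0.0]
opening: 0.0599
tcp lane [-0.1003  0.0533] z 0.0139 tool x angle rel lane x 89.94 F [0.5 0.3 0. ] t 12.5
```

View pics/s9.png

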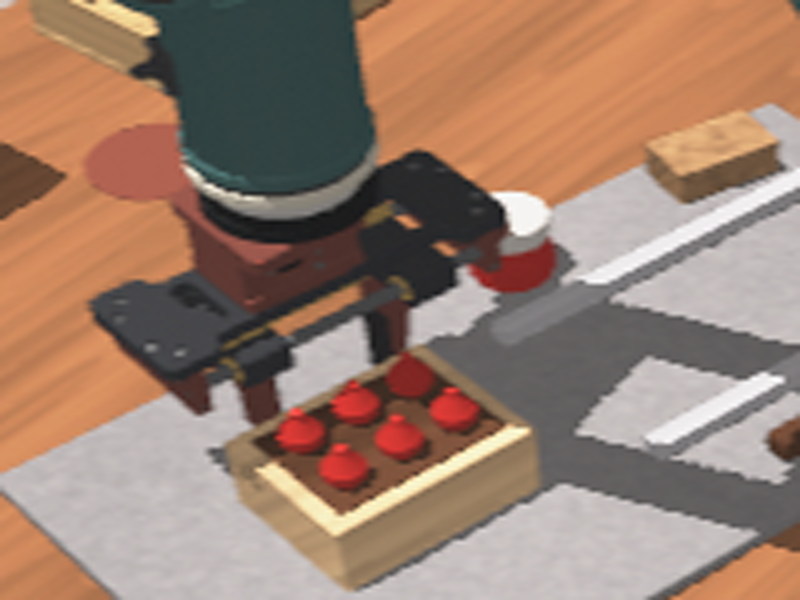

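View pics/w9.png

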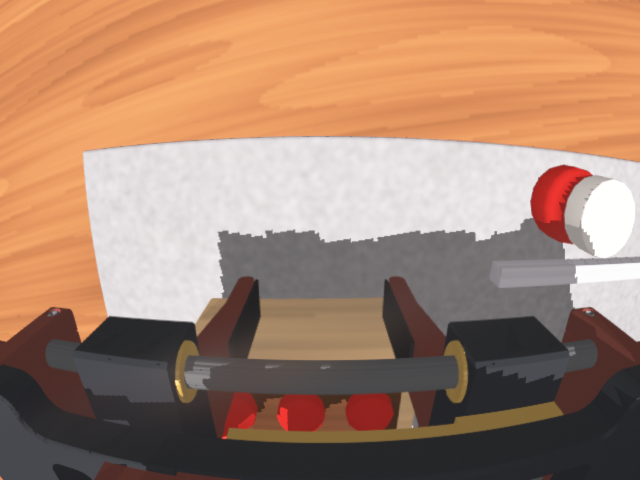

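```bash
python3 -c "
from h import *
w=shot('wrist');print('foot',lane(pt(w,[(262,299),(380,298)],.012)).round(4),'rail in/out near end',lane(pt(w,[(492,262),(492,287),(640,260),(640,277)],.026)).round(4), lane(pt(w,[(214,299)],.012)))
t=shot('side'); print('rim side',lane(pt(t,[(228+0,170+440/4),(180+345/5,170+522/4),(180+535/5,170+428/4)],.067)).round(4))
"
```

```text
foot [[-0.134   0.0401]
 [-0.0669  0.0406]] rail in/out near end [[-0.0077  0.0664]
 [-0.0052  0.0515]
 [ 0.1171  0.0643]
 [ 0.122   0.0516]] [[-0.16251828  0.03944094]]
rim side [[-0.1577  0.0353]
 [-0.1551 -0.0398]
 [-0.0543 -0.0428]]
```

```bash
python3 -m pendant '[0.3,0,0,0,0.8,0,0,0,1,0,0,0,1,0,0,0,0,0,-3,0,0,0,-3,0,0,0,-3,0,0,0,-3,0,0,0,-3,0,0,0,-3,0,0,0,-3,0,0,0,-3,0]'
python3 -m pendant '[-2.5,1,-1,0,-2.5,1,-1,0,-2.5,1,-1,0,-2.5,1,-1,0,-2.5,1,0,0,-2.5,1,0,0,-2.5,1,0,0,-2,1,0,0,0,0,0,0,0,0,0,0]'
python3 -c "
from h import *
tcp(); w=shot('wrist','w10'); R,b=obs(w)
for r in R:
    q=cv2.minAreaRect((r*1000).astype(np.float32)); print(q, lane(cv2.boxPoints(q)/1000).round(4).tolist())
print(b[0],b[2],lane(cv2.boxPoints(b[2])/1000).round(4).tolist(),lane(np.array(b[2][0])/1000))
"
```

```text
clock: 13.9
ee_pos: [0.613, 0.1535, 0.2555]
ee_rot: [[0.982, -0.19, 0.001], [-0.19, -0.982, 0.0], [0.0, -0.0, -1.0]]
contact_force: [-0.2, -0.6, -0.4]
opening: 0.0599
clock: 14.9
ee_pos: [0.4067, 0.1123, 0.2946]
ee_rot: [[0.982, -0.19, 0.002], [-0.19, -0.982, 0.0], [0.002, -0.001, -1.0]]
contact_force: [-1.2, -0.1, 0.8]
opening: 0.0601
tcp lane [-0.0205 -0.1091] z 0.2946 tool x angle rel lane x 89.93 F [-1.2 -0.1  0.8] t 14.9
((547.2518920898438, -36.43639373779297), (199.3072052001953, 11.124247550964355), 78.89859771728516) [[0.1986, 0.0511], [0.1986, 0.0622], [-0.0007, 0.0629], [-0.0007, 0.0518]]
((435.5320739746094, -15.313835144042969), (197.71844482421875, 11.155621528625488), 79.39026641845703) [[0.1982, -0.0617], [0.1982, -0.0506], [0.0005, -0.0516], [0.0005, -0.0628]]
2356 ((530.6568603515625, 178.32826232910156), (110.19524383544922, 84.19628143310547), 79.57378387451172) [[-0.0534, -0.0416], [-0.0541, 0.0426], [-0.1643, 0.0417], [-0.1635, -0.0425]] [-1.08805014e-01  6.03811203e-05]
```

View pics/w10.png

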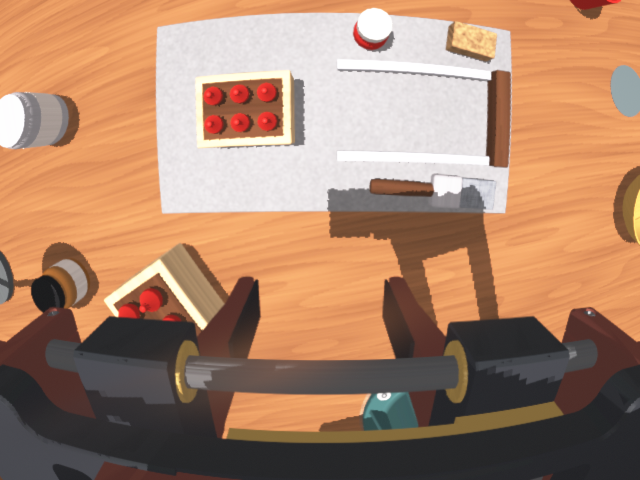

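```bash
python3 -m pendant '[1.36,-2.3,0,0,1.36,-2.3,0,0,1.36,-2.3,0,0,1.36,-2.3,0,0,1.36,-2.3,0,0,1.36,-2.3,0,0,1.36,-2.3,0,0,1.36,-2.3,0,0,0,0,0,0]' 4.5
python3 -m pendant '[0,0,0,-0.1428,0,0,0,-0.1428,0,0,0,-0.1428,0,0,0,-0.1428,0,0,0,-0.1428,0,0,0,-0.1428,0,0,0,-0.1428,0,0,0,-0.1428,0,0,0,-0.1428,0,0,0,-0.1428,0,0,0,-0.1428,0,0,0,0]'
python3 -m pendant '[0,0,2.5,0,0,0,2.5,0,0,0,2.5,0,0,0,2.5,0,0,0,2.5,0,0,0,2.5,0,0,0,2.5,0,0,0,0,0,0,0,0,0]'
python3 -c "
from h import *
tcp()"
```

```text
clock: 15.85
ee_pos: [0.5506, 0.2748, 0.2928]
ee_rot: [[0.982, -0.189, 0.001], [-0.189, -0.982, 0.001], [0.001, -0.001, -1.0]]
contact_force: [0.1, -1.0, 0.1]
opening: 0.0451
clock: 17.05
ee_pos: [0.5476, 0.2718, 0.2937]
ee_rot: [[0.189, 0.982, -0.0], [0.982, -0.189, -0.0], [-0.0, -0.0, -1.0]]
contact_force: [0.1, 0.3, -0.5]
opening: 0.045
clock: 17.95
ee_pos: [0.5474, 0.2721, 0.119]
ee_rot: [[0.192, 0.981, -0.001], [0.981, -0.192, -0.0], [-0.0, -0.001, -1.0]]
contact_force: [0.1, -0.2, -0.2]
opening: 0.0452
tcp lane [-0.204  -0.0012] z 0.119 tool x angle rel lane x 179.82 F [ 0.1 -0.2 -0.2] t 17.95
```

```bash
python3 -m pendant '[0,0.12,2.5,0,0,0,2.5,0,0,0,2.5,0,0,0,2,0,0,0,1,0,0,0,0,0]'
python3 -m pendant '[-0.8,0,0,0,-0.8,0,0,0,-0.6,0,0,0,-0.5,0,0,0,-0.5,0,0,0,-0.5,0,0,0,-0.5,0,0,0,-0.5,0,0,0,-0.5,0,0,0,-0.5,0,0,0,-0.5,0,0,0,0,0,0,0]'
python3 -c "
from h import *
tcp()
t=shot('side'); cv2.imwrite('pics/s11.png',cv2.resize(t['im'][150:330,180:420,::-1],None,fx=3.3,fy=3.3,interpolation=cv2.INTER_CUBIC))
t=shot('top'); cv2.imwrite('pics/t11.png',cv2.resize(t['im'][170:300,190:380,::-1],None,fx=4,fy=4,interpolation=cv2.INTER_CUBIC))
"
```

```text
clock: 18.55
ee_pos: [0.5488, 0.272, 0.014]
ee_rot: [[0.191, 0.982, -0.0], [0.982, -0.191, -0.0], [-0.0, -0.0, -1.0]]
contact_force: [0.2, -0.3, 0.4]
opening: 0.045
clock: 19.75
ee_pos: [0.5361, 0.2101, 0.0137]
ee_rot: [[0.19, 0.982, -0.001], [0.982, -0.19, -0.001], [-0.001, -0.001, -1.0]]
contact_force: [-0.2, 0.4, 0.9]
opening: 0.045
tcp lane [-0.141  -0.0006] z 0.0137 tool x angle rel lane x 179.95 F [-0.2  0.4  0.9] t 19.75
```

View pics/s11.png

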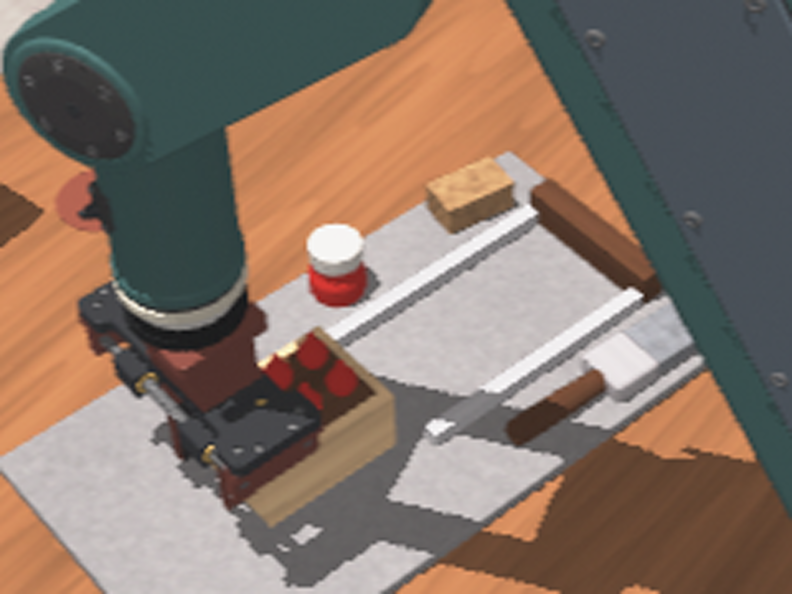

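View pics/t11.png

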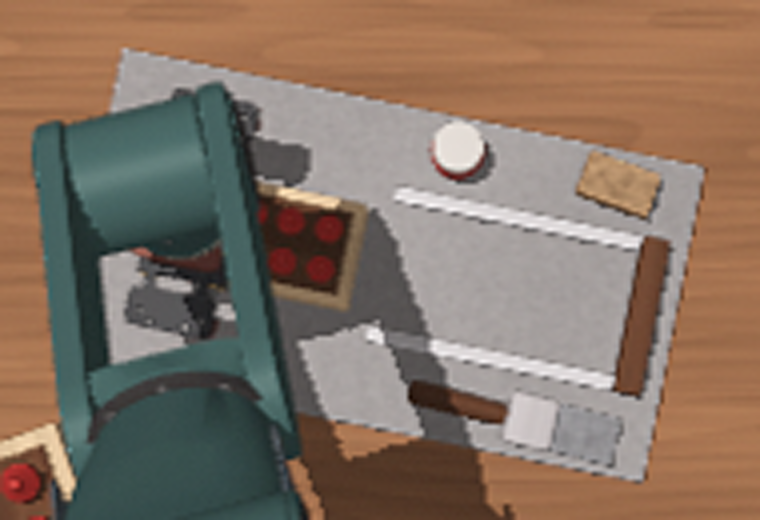

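```bash
python3 -c "
from h import *
t=shot('top'); print(lane(pt(t,[(190+368/4,170+204/4),(190+345/4,170+310/4)],.067)).round(4), 'rail ends', lane(pt(t,[(190+398/4,170+194/4),(190+370/4,170+333/4)],.026)).round(4))"
python3 -m pendant '[-0.4,0,0,0,-0.5,0,0,0,-0.5,0,0,0,-0.5,0,0,0,-0.5,0,0,0,-0.5,0,0,0,-0.5,0,0,0,-0.4,0,0,0,0,0,0,0]'
python3 -c "
from h import *
tcp()
t=shot('side'); cv2.imwrite('pics/s12.png',cv2.resize(t['im'][180:300,230:390,::-1],None,fx=5,fy=5,interpolation=cv2.INTER_CUBIC))
t=shot('top'); cv2.imwrite('pics/t12.png',cv2.resize(t['im'][195:275,250:370,::-1],None,fx=6.5,fy=6.5,interpolation=cv2.INTER_CUBIC))
"
```

```text
[[-0.0148  0.0401]
 [-0.0156 -0.0444]] rail ends [[ 0.0055  0.0563]
 [ 0.0059 -0.0569]]
clock: 20.8
ee_pos: [0.5294, 0.1731, 0.0141]
ee_rot: [[0.19, 0.982, -0.0], [0.982, -0.19, -0.0], [-0.0, -0.0, -1.0]]
contact_force: [0.6, 1.0, -0.1]
opening: 0.045
tcp lane [-0.1035 -0.0002] z 0.0141 tool x angle rel lane x 179.94 F [ 0.6  1.  -0.1] t 20.8
```

View pics/s12.png

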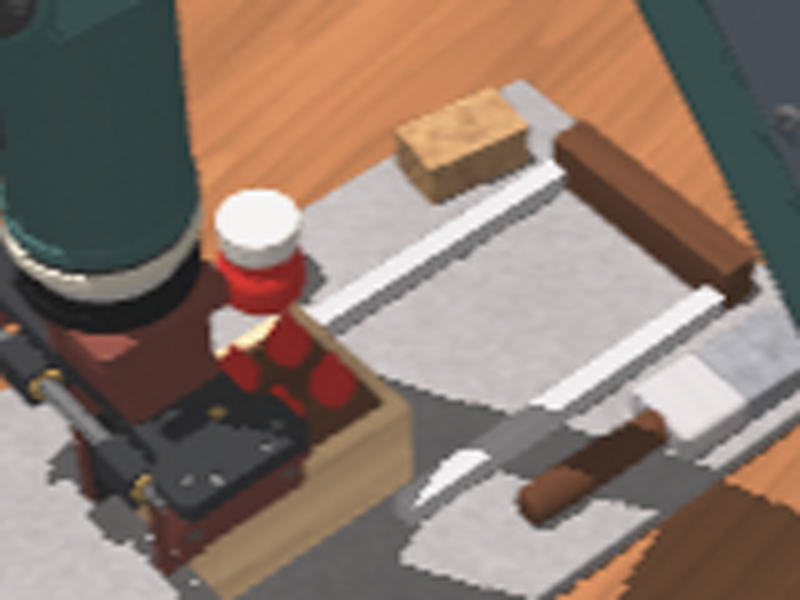

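View pics/t12.png

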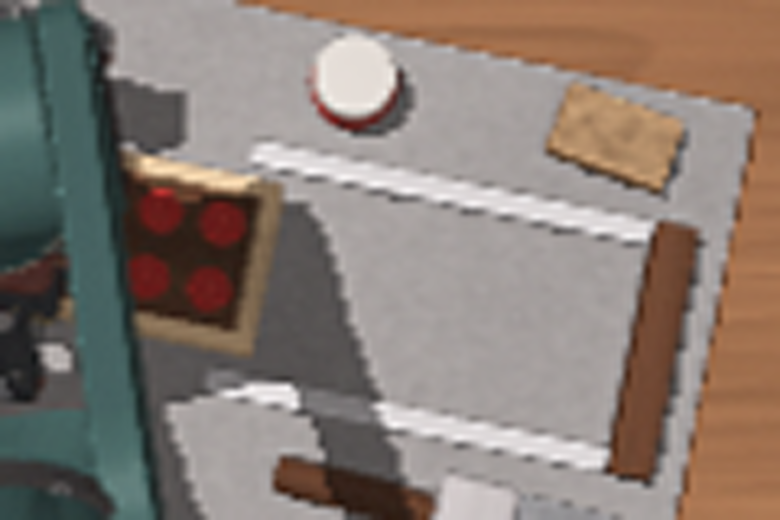

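```bash
python3 -c "
from h import *
t=shot('top'); print(lane(pt(t,[(293.1,223.2),(288.5,249.6)],.067)).round(4))"
python3 -m pendant '[-0.5,0,0,0,-0.6,0,0,0,-0.6,0,0,0,-0.6,0,0,0,-0.6,0,0,0,-0.6,0,0,0,-0.6,0,0,0,-0.6,0,0,0,-0.6,0,0,0,-0.4,0,0,0,0,0,0,0]'
python3 -c "
from h import *
tcp()
t=shot('side'); cv2.imwrite('pics/s13.png',cv2.resize(t['im'][180:300,230:390,::-1],None,fx=5,fy=5,interpolation=cv2.INTER_CUBIC))
t=shot('top'); cv2.imwrite('pics/t13.png',cv2.resize(t['im'][195:275,250:370,::-1],None,fx=6.5,fy=6.5,interpolation=cv2.INTER_CUBIC))
"
```

```text
[[ 0.0205  0.0403]
 [ 0.023  -0.0433]]
clock: 22.05
ee_pos: [0.5183, 0.117, 0.0139]
ee_rot: [[0.19, 0.982, -0.001], [0.982, -0.19, -0.001], [-0.001, -0.001, -1.0]]
contact_force: [1.0, -0.2, -0.4]
opening: 0.045
tcp lane [-0.0463 -0.0004] z 0.0139 tool x angle rel lane x 179.94 F [ 1.  -0.2 -0.4] t 22.05
```

View pics/s13.png

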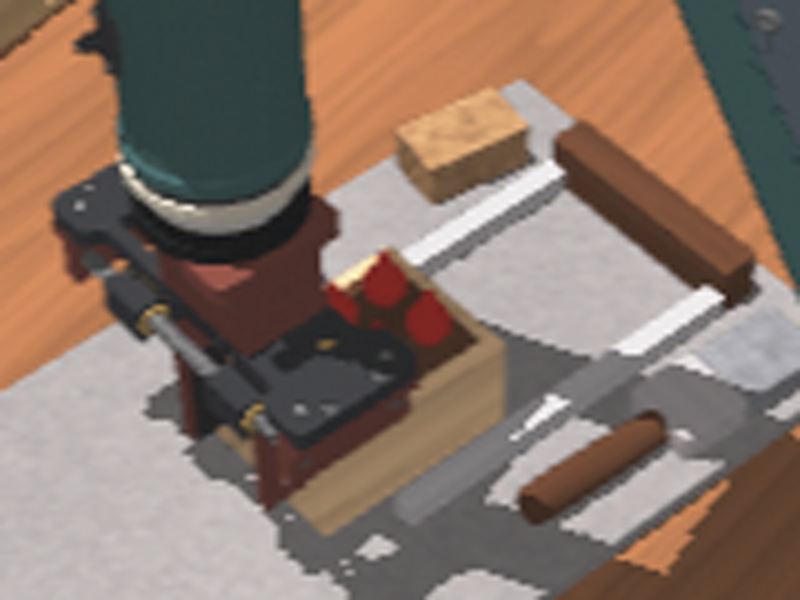

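View pics/t13.png

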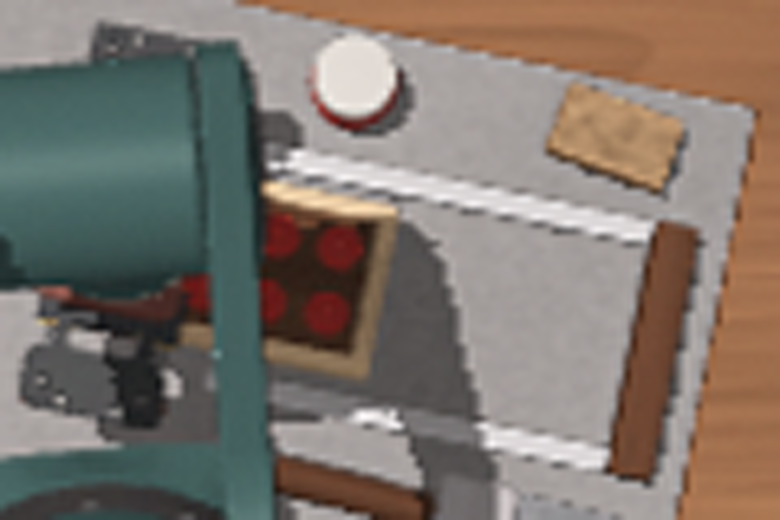

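```bash
python3 -m pendant '[-0.5,0,0,0,-0.7,0.01,0,0,-0.7,0.01,0,0,-0.7,0.01,0,0,-0.7,0.01,0,0,-0.7,0,0,0,-0.7,0,0,0,-0.7,0,0,0,-0.7,0,0,0,-0.7,0,0,0,-0.4,0,0,0,0,0,0,0]'
python3 -c "
from h import *
tcp()
t=shot('side'); cv2.imwrite('pics/s14.png',cv2.resize(t['im'][180:300,230:390,::-1],None,fx=5,fy=5,interpolation=cv2.INTER_CUBIC))
t=shot('top'); cv2.imwrite('pics/t14.png',cv2.resize(t['im'][195:275,250:370,::-1],None,fx=6.5,fy=6.5,interpolation=cv2.INTER_CUBIC))
"
```

```text
clock: 23.35
ee_pos: [0.5054, 0.0464, 0.014]
ee_rot: [[0.191, 0.982, -0.0], [0.982, -0.191, -0.0], [-0.0, -0.0, -1.0]]
contact_force: [-0.1, -0.0, -0.9]
opening: 0.045
tcp lane [0.0256 0.0002] z 0.014 tool x angle rel lane x 179.93 F [-0.1 -0.  -0.9] t 23.35
```

View pics/s14.png

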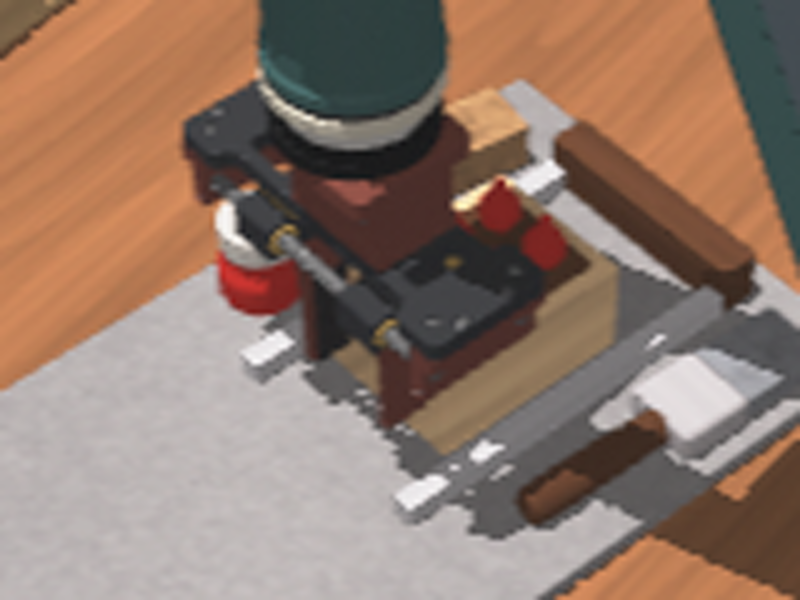

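View pics/t14.png

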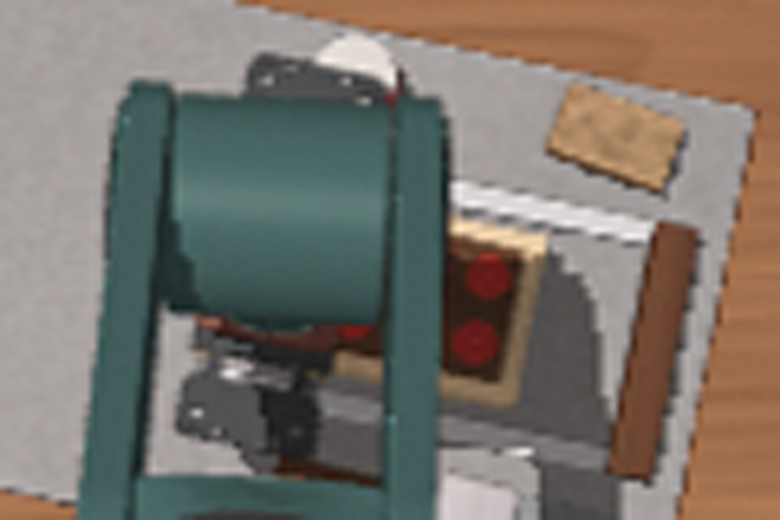

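```bash
python3 -m pendant '[-0.5,0,0,0,-0.6,0,0,0,-0.6,0,0,0,-0.6,0,0,0,-0.6,0,0,0,-0.6,0,0,0,-0.5,0,0,0,-0.4,0,0,0,-0.3,0,0,0,0,0,0,0]'
python3 -m pendant '[-0.15,0,0,0,-0.15,0,0,0,-0.15,0,0,0,0,0,0,0]'
python3 -c "
from h import *
tcp()
t=shot('side'); cv2.imwrite('pics/s15.png',cv2.resize(t['im'][180:300,230:390,::-1],None,fx=5,fy=5,interpolation=cv2.INTER_CUBIC))
t=shot('top'); cv2.imwrite('pics/t15.png',cv2.resize(t['im'][195:275,250:370,::-1],None,fx=6.5,fy=6.5,interpolation=cv2.INTER_CUBIC))
"
```

```text
clock: 24.45
ee_pos: [0.4964, 0.0004, 0.0139]
ee_rot: [[0.19, 0.982, -0.0], [0.982, -0.19, -0.0], [-0.001, -0.0, -1.0]]
contact_force: [0.3, 0.3, -0.8]
opening: 0.0448
clock: 24.85
ee_pos: [0.4955, -0.0035, 0.0139]
ee_rot: [[0.19, 0.982, -0.0], [0.982, -0.19, -0.0], [-0.0, -0.0, -1.0]]
contact_force: [0.3, 2.5, 0.7]
opening: 0.0452
tcp lane [ 0.0764 -0.    ] z 0.0139 tool x angle rel lane x 179.96 F [0.3 2.5 0.7] t 24.85
```

View pics/s15.png

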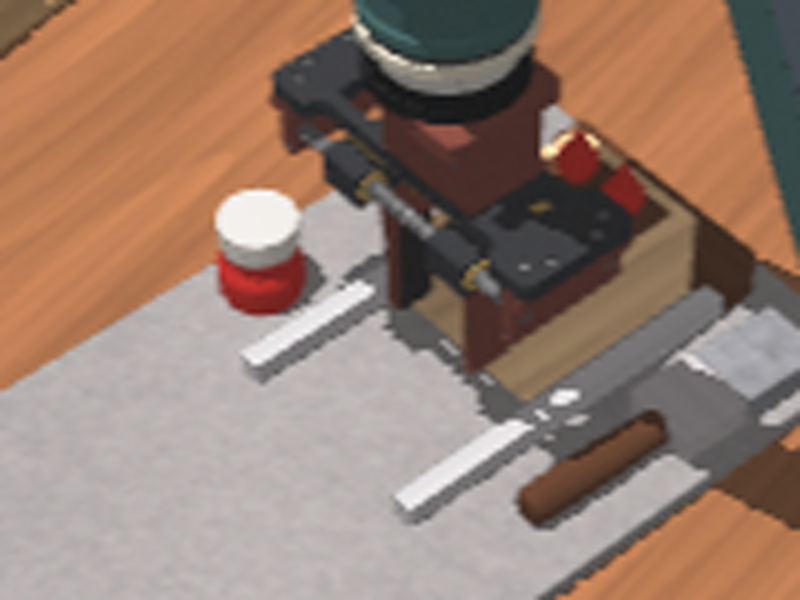

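View pics/t15.png

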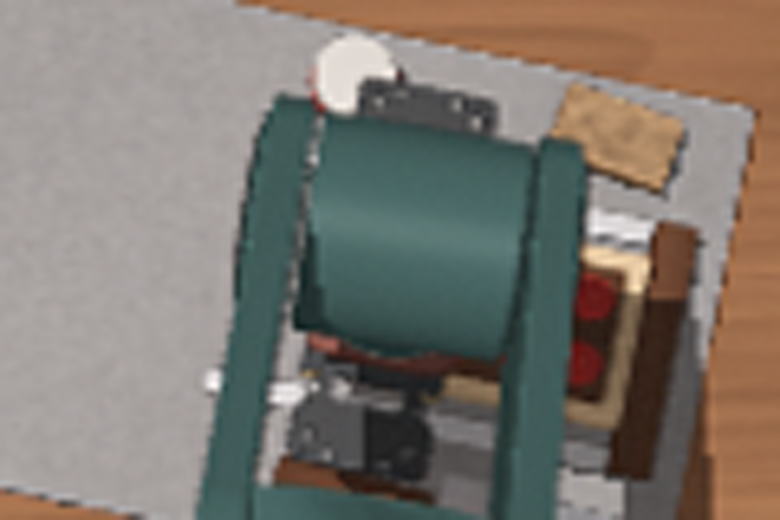

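```bash
for i in 1; do python3 -m pendant '[-0.1,0,0,0,0,0,0,0]'; python3 -m pendant '[-0.1,0,0,0,0,0,0,0]';done; python3 -c "
from h import *
tcp()"
```

```text
clock: 25.15
ee_pos: [0.4953, -0.0044, 0.0139]
ee_rot: [[0.19, 0.982, -0.0], [0.982, -0.19, 0.0], [0.0, -0.0, -1.0]]
contact_force: [0.8, 1.5, -0.6]
opening: 0.0454
clock: 25.35
ee_pos: [0.4952, -0.0047, 0.0139]
ee_rot: [[0.19, 0.982, -0.0], [0.982, -0.19, 0.001], [0.001, -0.0, -1.0]]
contact_force: [1.7, 6.7, -0.3]
opening: 0.045
tcp lane [ 0.0776 -0.0001] z 0.0139 tool x angle rel lane x 179.94 F [ 1.7  6.7 -0.3] t 25.35
```

Force rises to about 7 N along the lane: the carrier is against the stop. Backing straight off, then up.

```bash
python3 -m pendant '[0.3,0,0,0,0.7,0,0,0,1,0,0,0,1,0,0,0,1,0,0,0,1,0,-2,0,1,0,-3,0,1,0,-3,0,0,0,-3,0,0,0,-3,0,0,0,-3,0,0,0,-3,0]'
python3 -m pendant '[0,0,-3,0,0,0,-3,0,0,0,-3,0,1,0,0,0.12,1,0,0,0.12,1,0,0,0.12,1,0,0,0.12,1,0,0,0.12,0,0,0,0,0,0,0,0]'
python3 -c "
from h import *
tcp()
t=shot('side'); cv2.imwrite('pics/s16.png',cv2.resize(t['im'][180:300,230:390,::-1],None,fx=5,fy=5,interpolation=cv2.INTER_CUBIC))
t=shot('top','t16')
w=shot('wrist','w16')
"
```

```text
clock: 26.55
ee_pos: [0.5083, 0.0641, 0.2153]
ee_rot: [[0.189, 0.982, -0.0], [0.982, -0.189, 0.0], [0.0, -0.0, -1.0]]
contact_force: [0.0, 0.4, 0.8]
opening: 0.0448
clock: 27.55
ee_pos: [0.5288, 0.1085, 0.3038]
ee_rot: [[0.708, 0.706, -0.001], [0.706, -0.708, -0.0], [-0.001, -0.0, -1.0]]
contact_force: [0.4, -0.5, -1.1]
opening: 0.0449
tcp lane [-0.0399  0.0115] z 0.3038 tool x angle rel lane x 145.82 F [ 0.4 -0.5 -1.1] t 27.55
```

View pics/s16.png

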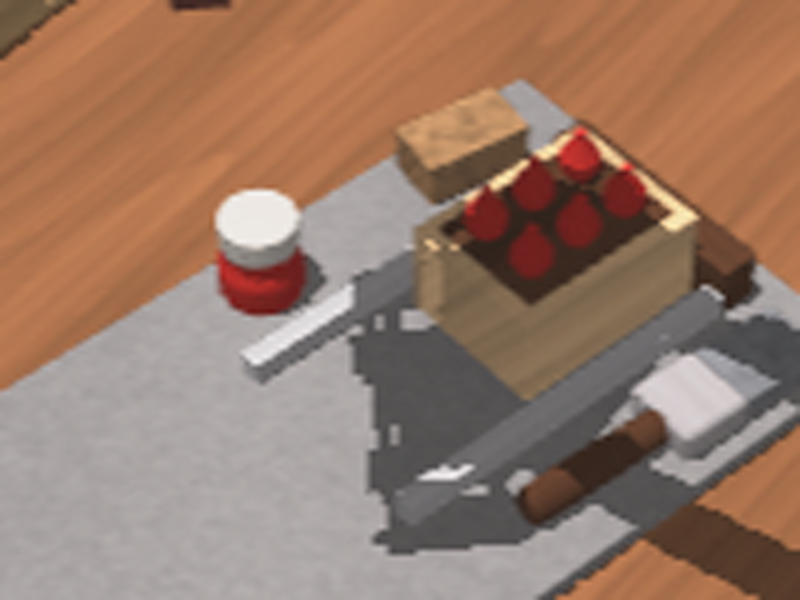

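View pics/t16.png

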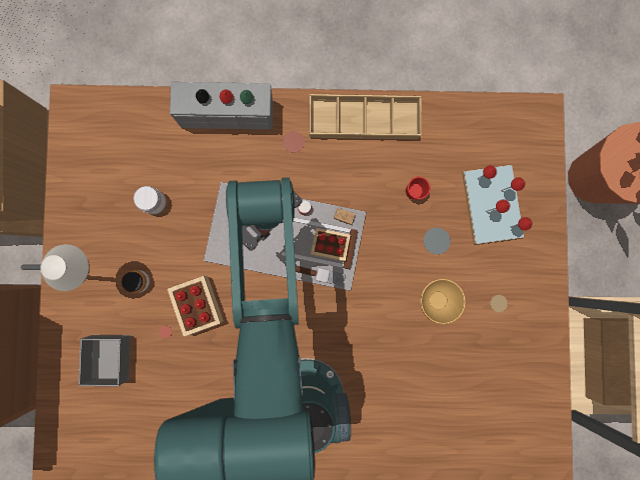

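View pics/w16.png

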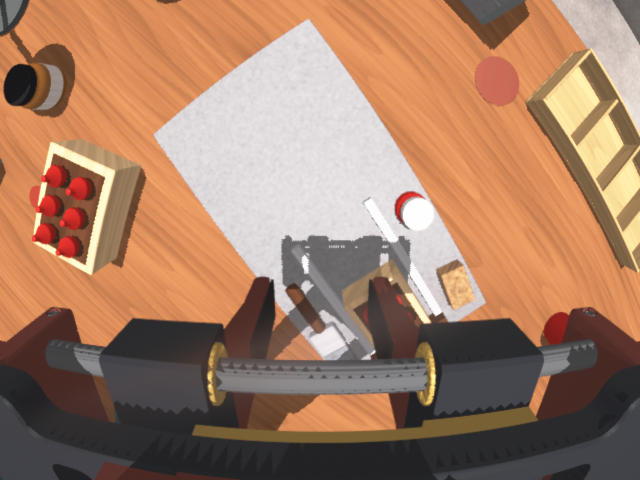

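```bash
python3 -c "
from h import *
t=shot('side')
q=np.array([(415,230),(530,303),(697,217),(580,128)])/5+[230,180]
L=lane(pt(t,q,.067)); print(L.round(4),L.mean(0).round(4)); print('stop top near edge?')
T=shot('top'); cv2.imwrite('pics/t17.png',cv2.resize(T['im'][195:295,270:370,::-1],None,fx=6,fy=6,interpolation=cv2.INTER_CUBIC))
hsv=cv2.cvtColor(T['im'],cv2.COLOR_RGB2HSV)
"
```

```text
[[ 0.0892  0.038 ]
 [ 0.0994 -0.0329]
 [ 0.1969 -0.0438]
 [ 0.1958  0.0377]] [ 0.1453 -0.0003]
stop top near edge?
```

View pics/t17.png

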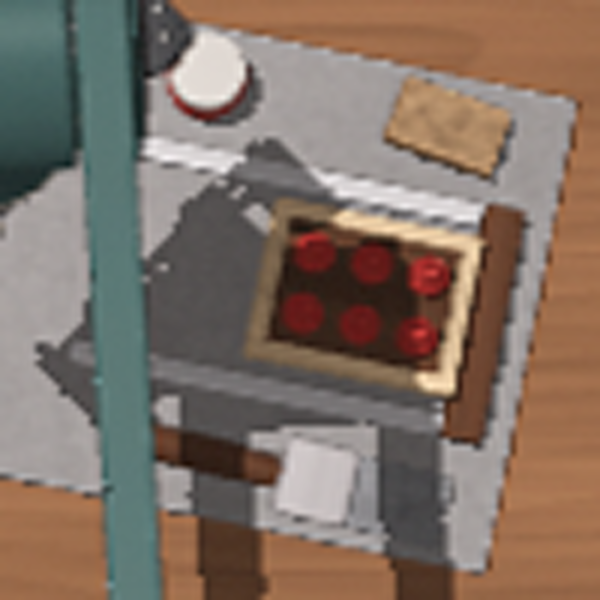

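```bash
python3 -c "
from h import *
T=shot('top')
q=np.array([(276,199),(246,356),(454,396),(484,240)])/6+[270,195]
L=lane(pt(T,q,.067)); print(L.round(4),L.mean(0).round(4)); d=(L[3]+L[2]-L[0]-L[1]); print(np.arctan2(d[1],d[0]))
q=np.array([(483,205),(441,437)])/6+[270,195]; print('stop near top edge',lane(pt(T,q,.042)).round(4))
print(robot.sense()['clock'],robot.sense()['contact_force'])
robot.job_done()
"
```

```text
[[ 0.0937  0.0394]
 [ 0.0945 -0.0438]
 [ 0.2044 -0.0427]
 [ 0.2041  0.04  ]] [ 0.1491 -0.0018]
0.008035668217612408
stop near top edge [[ 0.2022  0.0602]
 [ 0.204  -0.0642]]
27.85 [0.10136039 0.1505426  0.48691069]
the job is handed in; nothing more can be done
```

The carrier is home against the dark stop, square in the lane, and I've handed the job in at about 28 s of the 69 s allowed. I first pushed it sideways on the apron to centre and straighten it, then pushed it from behind with both fingers until it met the stop.

**Last checks:**
- **Contact with the stop:** the force along the lane rose to about 7 N as the carrier stopped moving.
- **Position:** the side camera put the carrier's centre at lane (0.145, 0.000) and the top camera at (0.149, −0.002). The top camera also read the stop itself 2–4 mm too far along, so I take the true figure to be about 0.145–0.146.
- **Angle:** it read 0.008 rad off the lane in the top view. One corner I picked in the side view was about 1 cm off. I put that down to my pixel, since the top view and the picture both look square.
- **Surroundings:** the jar, sanding block, brush and other things looked unmoved. The arm finished about 0.3 m up with about 0.5 N on it, which is within its noise.

**What went wrong or disagreed:**
- **Fingertips short of the stated length:** in the cameras the tips sit about 36 mm higher up the tool than the description says.
- **First push missed:** because of that, the first sideways push passed just over the carrier's top edge, beside the painted pieces. I saw no force above noise and the carrier did not move, but I can't fully rule out a light touch. I backed out the way I came and repeated it about 29 mm lower.
- **Rail contact:** I had no direct measurement of it. The images showed even gaps on both sides the whole way in.

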